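# Set the cut-off tool in the anvil

## Task

Draw the cut-off tool, the one with the sharp chisel edge, out of the sloping rack and plug its square shank into the square hole of the anvil: upright, fully home with its shoulder flat on the anvil, and with the cutting edge running across the anvil, square to its length. Let go of it, and leave the two other tools in the rack and everything else on the bench where they are.

Things in the scene. Friction and masses are not known exactly. Their poses are not given: they have to be found in the camera images.
- hot_cut: Steel cut-off tool, 112 mm long, the only one in the rack with a sharp straight chisel edge. Origin: centre of the shoulder's underside; z from shank to edge, y along the edge. Square shoulder 48 mm wide, z 0 to 14 mm; block 30 (x) by 44 (y) mm up to z 42; then a wedge, 44 mm in y, narrowing in x to the 3 mm edge at z 72. End faces y = +-22 mm flat and parallel. 0.75 kg.
- rack: Fixed wooden rack: board 100 x 280 x 30 mm sloping 30 degrees down to its front (-x), with three square through holes 28 mm wide in a row along y, mouths at y = -90, 0, +90, x = 0, z = 95 mm. In each stands a tool square to the board: 30 degrees from vertical, top towards -x, tool origin at the mouth, tool y along the row. Origin: on the bench under the middle hole.
- anvil_hole (a point): Centre of the mouth of the square hole (28 x 28 mm, 50 mm deep, straight through) in the anvil's flat top, near its heel, 140 mm above the bench. z up, x along the anvil towards the horn, y across it; the hole's sides lie along x and y. The flat top reaches 35 mm behind the hole (-x), 165 mm ahead of it and 45 mm to either side.
- anvil: Dark steel anvil fixed to the bench, 318 mm long, 90 mm wide, 140 mm high, with a pointed horn at its +x end and a heel at -x. Origin: on the bench, straight below the hole; axes as for the hole.
- fuller: Bystander in the rack: steel hardy tool with a rounded ridge (36 x 36 mm block, top 58 mm above the shoulder's underside). Origin and axes as for the cut-off tool; the same shank, shoulder 44 mm.
- cone: Bystander in the rack: steel hardy tool with an upright blunt cone, top 68 mm above the shoulder's underside. Origin and axes as for the cut-off tool; the same shank, shoulder 44 mm.
- hammer: Bystander: hammer with a wooden handle, 280 mm long, lying on the bench along its x axis (head at +x), up to 26 mm high. Origin: on the bench, below the middle of its length.
- flux_jar: Bystander: grey jar with a steel cap, 72 mm across, 100 mm high. Origin: centre of its underside.
- wire_brush: Bystander: brush with a wooden handle, 200 mm long, lying on the bench. Origin: on the bench, below the middle of its length.
- tongs: Bystander: smith's tongs, 365 mm long, lying closed on the bench along their x axis. Origin: on the bench, near the middle of their length.
- hot_cut_tip (a point): Centre of the end of the cut-off tool's shank, 40 mm below its origin along its z axis. The shank is square, 25 x 25 mm, sides along x and y; its last 10 mm taper to 18 mm.

How it is judged:
By the outcome, as a careful person would: the job done as asked, in the order asked, and still so for the second after the job is handed in, with the robot touching nothing.
It also fails if it takes over 45 s, if anything falls off the work surface, if the arm or the gripper's body presses on something with over 40 N, if the wrist force passes 120 N, or if a joint passes its speed limit or range.

## Robot

A 6-joint arm with a two-finger parallel gripper is mounted at the origin on the work surface. World frame = base frame: x ahead of the robot, y to its left, z up, the work surface at z = 0. Lengths are in m, angles in rad, forces in N, time in s.
With the tool pointing down it reaches from about 0.375 to 0.925 m from the base axis. Payload 5.7 kg.
Tool frame: the origin (TCP) lies between the finger pads, 19 mm behind the fingertips; this is the grasp point; z points along the fingers, y is the direction in which the jaws open and shut (so a half turn about z gives the same grasp; the last joint's range is limited). The gripper opens to 88 mm and grips with 3 to 60 N. Pads are 20 mm wide; open, the fingers measure 115 mm over their backs; the gripper's body (75 mm by 178 mm) begins 61 mm behind the grasp point.
Start: joints at [1.016, 0.359, 1.51, -0, 1.272, -0.115], TCP at [0.255, 0.543, 0.241] pointing down, gripper open.
Joint ranges: [-2.97, 2.97], [-1.01, 2.36], [0.21, 2.38], [-0.96, 4.11], [0.2, 2.71], [-2.98, 2.98]. Speed limits (rad/s): [2.39, 2.39, 3.14, 3.14, 3.14, 3.14].

## Interface

Orientations are given as a rotation vector (axis times angle).
In Python, from workcell import sensors, cams, job gives the robot as it stands.
- The arm moves only by the shell command python3 -m pendant 'ROWS' [FORCE]. ROWS is JSON, a list of rows, each a list of 3 entries, a list of its own where there are three numbers: the shift along the tool's x, y, z in m, then the turn, a rotation vector about the tool's x, y, z in degrees, then the closure in counts, from 0 (fully open) to 255 (shut). In form: [[[x, y, z], [wx, wy, wz], grip], ...]. A call has 1 to 20 rows; each row is the pose to reach, as a shift and turn from the pose commanded when the call began, along the tool's axes at that moment; what a row does not reach only later rows make up. A row lasts 1/8 s, in which the tool goes at most 62.5 mm and 10.7 degrees, less where a joint would pass 70% of its speed; a pose out of reach is approached as far as the arm can. A call with a gripper value outside its range is refused whole. The fingers move at their own pace and stop on an object; FORCE is the grip in N (left out, the last holds). Time passes only in rows, so rows that repeat a pose let the fingers close. It gives the time, the measured TCP pose, the force and the opening at its end, in the units of the state.
- sensors.get_state(): the state, without advancing time (a new reading comes with each control period).
- cams.camera(name): name is "side" or "top"; returns the picture (400x640x3 uint8, red, green, blue); there is no depth.
- cams.camera_model(name): a dict with "intrinsics" (3x3 intrinsics, pixels), "dist_coeffs" ([k1, k2, p1, p2, k3] as OpenCV has them; the pictures are not rectified), "world_from_camera" (4x4, takes a point from camera to world coordinates). Camera axes: x right, y up, looking along -z (the intrinsics and any distortion apply to the point x, -y, -z); pixel columns grow to the right and rows downward; lengths in m; the calibration is good to about 2 mm. A picture is of the moment at which its call begins. camera_model takes no time and is no camera call.
- job.job_done(): hands the job in, once; it reports no verdict.
The state is a dict: "t": time; "joints": joint angles; "dq": joint speeds; "effort": joint torques, N m; "eef_pos": TCP position; "orientation": TCP orientation; "wrist_force": force on the tool from outside, world axes, zero at the start; "moment": the same for the moment, N m; "gripper_width": finger opening in m.
Only numpy, scipy, OpenCV 4.12 (cv2) and the standard library are available. Lean on these libraries where they do the work, as an engineer would, in place of code of your own. Each camera call takes 0.05 s, during which the arm holds its last target. There are 200 camera calls.

## Working session

There is one attempt and no reset: what is moved stays moved. The work goes in short steps, Python scripts to look and compute and a shell command to move; the robot and the scene stay as the last step left them, time stands still between calls to the robot, and variables do not carry over. Pictures are saved under pics/ and viewed, about 8 in all and at most 12, crops included, and the job is handed in when it is done.

```bash
mkdir -p pics; cat > h.py <<'E'
import numpy as np, cv2, json
from workcell import sensors, cams, job
from scipy.spatial.transform import Rotation as R
def snap(n,f):
    im=cams.camera(n); cv2.imwrite('pics/'+f,im[:,:,::-1]); return im
def ray(n,uv):
    m=cams.camera_model(n);K=np.array(m['intrinsics']);T=np.array(m['world_from_camera'])
    p=cv2.undistortPoints(np.array(uv,float).reshape(-1,1,2),K,np.array(m['dist_coeffs'])).reshape(-1,2)
    d=np.c_[p[:,0],-p[:,1],-np.ones(len(p))]@T[:3,:3].T
    return T[:3,3],d
def onz(n,uv,z):
    o,d=ray(n,uv); return o+d*((z-o[2])/d[:,2])[:,None]
def proj(n,P):
    m=cams.camera_model(n);K=np.array(m['intrinsics']);T=np.array(m['world_from_camera'])
    q=(np.array(P,float).reshape(-1,3)-T[:3,3])@T[:3,:3]; q=q*[1,-1,-1]
    return cv2.projectPoints(q,np.zeros(3),np.zeros(3),K,np.array(m['dist_coeffs']))[0].reshape(-1,2)
def tri(uvs,uvt):
    o1,d1=ray('side',[uvs]);o2,d2=ray('top',[uvt]);d1=d1[0]/np.linalg.norm(d1);d2=d2[0]/np.linalg.norm(d2)
    s=np.linalg.lstsq(np.c_[d1,-d2],o2-o1,rcond=None)[0];a=o1+s[0]*d1;b=o2+s[1]*d2
    return (a+b)/2,np.linalg.norm(a-b)
E
python3 - <<'E'
from h import *
for n in('side','top'):
    snap(n,n+'0.png'); m=cams.camera_model(n); print(np.round(np.array(m['world_from_camera']),3),m['intrinsics'],m['dist_coeffs'])
print(sensors.get_state())
E
```

```text
[[ 0.985  0.097 -0.146  0.393]
 [-0.175  0.532 -0.829 -0.772]
 [-0.002  0.841  0.541  0.605]
 [ 0.     0.     0.     1.   ]] [[391.60103953   0.         319.74117385]
 [  0.         391.60103953 197.58358517]
 [  0.           0.           1.        ]] [0.02374579 0.         0.         0.         0.        ]
[[-0.015  0.994 -0.109  0.377]
 [-1.    -0.015  0.004 -0.019]
 [ 0.002  0.109  0.994  1.367]
 [ 0.     0.     0.     1.   ]] [[454.25016698   0.         314.25186993]
 [  0.         454.25016698 195.53445207]
 [  0.           0.           1.        ]] [-0.01004807  0.          0.          0.          0.        ]
{'t': 0.1, 'joints': array([ 1.01594771e+00,  3.59427841e-01,  1.51130971e+00, -2.71200009e-05,
        1.27249213e+00, -1.15100567e-01]), 'dq': array([-0.00194188, -0.00115086, -0.00189126, -0.00067105,  0.00063579,
       -0.00023184]), 'effort': array([ 2.49958121e-04, -5.16357851e+01, -2.71406919e+01,  6.78255432e-02,
        2.76903401e-02, -2.62938283e-05]), 'eef_pos': array([0.25513308, 0.54240837, 0.24060219]), 'orientation': array([-6.85077858e-01, -3.06545909e+00,  2.44150739e-03]), 'wrist_force': array([-0.20505505, -0.0852325 ,  0.85923853]), 'moment': array([-0.0574531 ,  0.04298743,  0.0173609 ]), 'gripper_width': 0.08774713059648347}
```

View pics/side0.png

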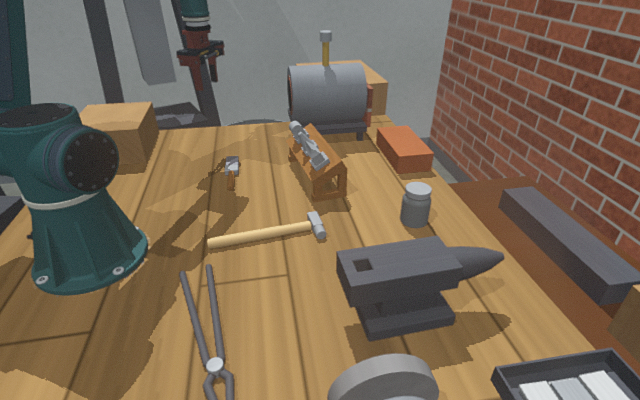

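View pics/top0.png

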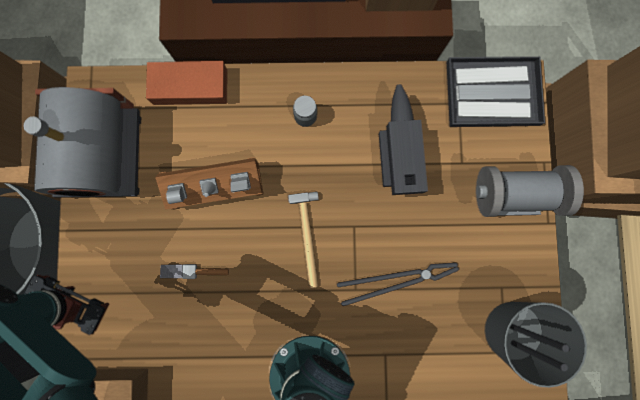

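Side view: rack near (318,160), anvil hole near (363,264). Top view: tools at about (177,193), (209,187) and (240,182), hole at (410,180). I'll take a magnified mosaic.

```bash
python3 - <<'E'
from h import *
s=cv2.imread('pics/side0.png');t=cv2.imread('pics/top0.png')
def c(im,x,y,w,h,k): return cv2.resize(im[y:y+h,x:x+w],None,fx=k,fy=k,interpolation=cv2.INTER_CUBIC)
# top rack 150..270,150..215 ; side rack 280..355,110..205; 
a=c(t,150,152,120,60,5); b=c(s,280,112,80,90,4)  # 600x300, 320x360
d=c(t,370,150,70,50,4); # 280x200
M=np.zeros((600,800,3),np.uint8)
M[:300,:600]=a; M[300:,:267]=cv2.resize(b,(267,300)); M[300:500,270:550]=d; e=c(s,330,230,60,60,4); M[300:540,555:795]=e
cv2.imwrite('pics/m1.png',M)
E
```

```text
(no output)
```

View pics/m1.png

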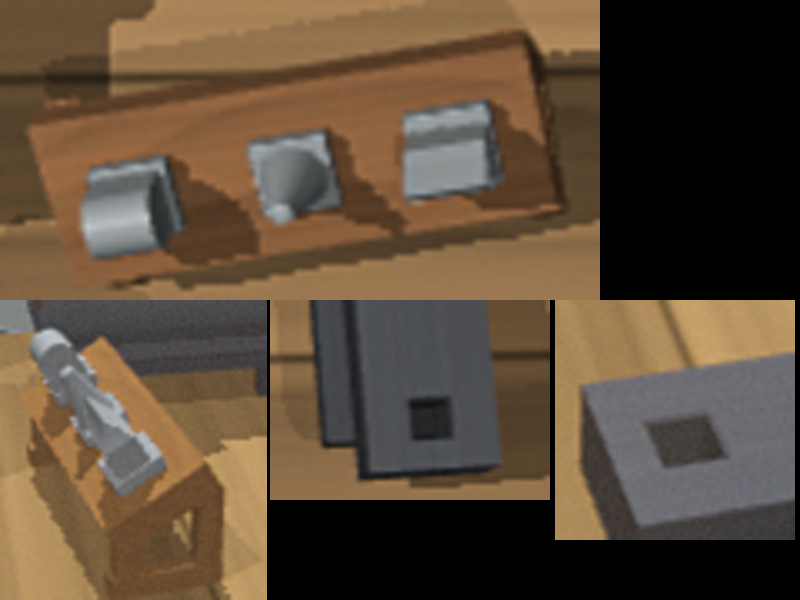

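Top view, left to right: fuller, cone, hot_cut. The hot_cut shoulder spans about x 230–250 and y 172–192. The side view confirms the wedge is the nearest tool. The hole shows clearly in both views. Next I'll measure it and the rack corners.

```bash
python3 - <<'E'
from h import *
s=cv2.imread('pics/side0.png');t=cv2.imread('pics/top0.png')
def hole(im,n,x,y,w,h):
    k=8
    g=cv2.cvtColor(im[y:y+h,x:x+w],cv2.COLOR_BGR2GRAY); G=cv2.resize(g,None,fx=k,fy=k,interpolation=cv2.INTER_CUBIC)
    th,B=cv2.threshold(cv2.GaussianBlur(G,(9,9),0),0,255,cv2.THRESH_OTSU+cv2.THRESH_BINARY_INV)
    cs,_=cv2.findContours(B,cv2.RETR_EXTERNAL,cv2.CHAIN_APPROX_NONE); c=max(cs,key=cv2.contourArea).reshape(-1,2)
    P=onz(n,(c+.5)/k-.5+[x,y],.14)[:,:2]
    r=cv2.minAreaRect((P*1000).astype(np.float32)); print(n,th,'hole',np.round(r[0],1),np.round(r[1],1),'ang',round(r[2],1), 'uv',np.round(c.mean(0)/k+[x,y],1))
hole(t,'top',402,170,16,20); hole(s,'side',349,254,28,24)
# anvil top long edges in top view
g=cv2.cvtColor(t,cv2.COLOR_BGR2GRAY).astype(int)
for v in (130,150,170): print(v,g[v,374:436:1])
# rack corners rough
c=np.array([(28,125),(80,285),(562,210),(525,36)])/5+[150,152]-.4
z=[.12,.07,.07,.12]
Q=np.array([onz('top',[a],b)[0] for a,b in zip(c,z)]);print(Q.round(3))
print('center',Q.mean(0).round(4),'lens',[np.linalg.norm(Q[i]-Q[(i+1)%4]).round(3) for i in range(4)])
for a,b in((1,2),(0,3)): d=Q[a]-Q[b]; print('yaw',np.degrees(np.arctan2(-d[0],d[1])))
st=sensors.get_state();print(R.from_rotvec(st['orientation']).as_matrix().round(3))
E
```

```text
top 57.0 hole [ 552.8 -284.5] [29.9 29.3] ang 3.6 uv [410.1 179.6]
side 87.0 hole [ 553.9 -283.5] [29.3 29.6] ang 2.6 uv [362.8 265.2]
130 [109 109 110 108 110  99  72  79  85  81  77  74  49  34  36  60  85  82
  80  81  80  80  80  81  79  79  80  78  78  80  79  80  78  77  78  82
  81  80  79  78  80  79  79  80  79  77  77  79  77  75  76  76  75  73
  78  81  82  82  81  81  81  82]
150 [113 113 112 113 115 102  46  59  72  73  71  71  70  66  44  36  45  69
  84  81  80  80  81  80  82  80  81  78  79  77  79  79  80  77  78  76
  76  79  79  79  78  79  77  78  78  77  78  78  78  79  81  81  82  81
  81  82  80  80  80  80  81  80]
170 [107 107 106 106 107 108 104  77  49  69  72  71  70  70  70  65  37  35
  50  74  82  81  82  80  81  79  80  79  80  81  79  78  79  80  79  78
  79  79  78  81  80  81  79  77  78  78  77  79  78  79  78  78  75  75
  75  76  75  75  74  75  72  71]
[[0.573 0.417 0.12 ]
 [0.488 0.403 0.07 ]
 [0.527 0.126 0.07 ]
 [0.619 0.141 0.12 ]]
center [0.552  0.2719 0.095 ] lens [np.float64(0.1), np.float64(0.279), np.float64(0.106), np.float64(0.28)]
yaw 8.05611850500395
yaw 9.454491292880949
[[-0.905  0.426 -0.001]
 [ 0.426  0.905 -0.001]
 [ 0.    -0.002 -1.   ]]
```

```bash
python3 - <<'E'
from h import *
s=cv2.imread('pics/side0.png');t=cv2.imread('pics/top0.png')
g=cv2.GaussianBlur(cv2.cvtColor(t,cv2.COLOR_BGR2GRAY),(1,3),0).astype(float)
sat=(t.max(2).astype(float)-t.min(2))
sat=cv2.GaussianBlur(sat,(1,5),0)
def cross(row,a,b,th):
    r=row[a:b]; i=np.where((r[:-1]<th)&(r[1:]>=th))[0]
    return a+i[-1 if False else 0]+(th-r[i[0]])/(r[i[0]+1]-r[i[0]]) if len(i) else np.nan
L=[];Rr=[]
for v in range(125,188):
    L.append((cross(g[v],384,400,60),v)); Rr.append((cross(sat[v],412,434,25),v))
for nm,A in(('L',L),('R',Rr)):
    A=np.array(A);A=A[~np.isnan(A[:,0])];P=onz('top',A,.14)[:,:2]
    k=np.polyfit(P[:,0],P[:,1],1); res=P[:,1]-np.polyval(k,P[:,0]); ok=abs(res)<.003
    k=np.polyfit(P[ok,0],P[ok,1],1); print(nm,ok.sum(),len(A),'yaw',np.degrees(np.arctan(k[0])),'y at hole x',np.polyval(k,.553), 'rms',res[ok].std())
# hot cut: grey mask in top view
def quad(im,x,y,w,h,n,th=35):
    k=8; sa=(im.max(2).astype(np.float32)-im.min(2))[y:y+h,x:x+w]
    S=cv2.resize(sa,None,fx=k,fy=k,interpolation=cv2.INTER_CUBIC)
    br=cv2.resize(im.max(2)[y:y+h,x:x+w],None,fx=k,fy=k)
    B=((S<th)&(br>60)).astype(np.uint8)*255
    cs,_=cv2.findContours(B,cv2.RETR_EXTERNAL,cv2.CHAIN_APPROX_NONE)
    c=max(cs,key=cv2.contourArea); print(n,cv2.contourArea(c)/64)
    ap=cv2.approxPolyDP(c,8,True).reshape(-1,2)
    r=cv2.minAreaRect(c);print('rect',np.array(r[0])/k+[x,y],np.array(r[1])/k,r[2]); print((ap/k+[x,y]).round(1).tolist())
    return cv2.cvtColor(B,cv2.COLOR_GRAY2BGR)
B=quad(t,224,166,32,32,'top'); B2=quad(s,292,134,40,44,'side')
M=np.zeros((352,620,3),np.uint8)
cc=cv2.resize(t[166:198,224:256],None,fx=8,fy=8); M[:256,:256]=cc; c2=cv2.resize(s[134:178,292:332],None,fx=8,fy=8);M[:352,290:610]=c2
cv2.imwrite('pics/m2.png',M)
E
```

```text
L 62 63 yaw 2.9967638747105703 y at hole x -0.23979912415764573 rms 0.0004084095017749093
R 63 63 yaw 3.1237845224457925 y at hole x -0.3309482548571595 rms 0.000281082689596992
top 346.59375
rect [239.84254646 182.23058128] [18.79468536 20.81410789] 81.08507537841797
[[247.4, 172.0], [231.1, 174.5], [231.5, 192.1], [245.4, 190.9], [250.9, 188.2]]
side 586.5859375
rect [310.80220985 148.75152874] [44.31120682 18.07191277] 54.95806884765625
[[293.2, 134.0], [293.1, 136.8], [297.2, 143.2], [301.5, 144.1], [300.9, 148.2], [306.6, 156.4], [308.6, 156.0], [311.1, 158.0], [309.4, 161.0], [315.5, 170.6], [319.6, 169.6], [329.5, 162.6], [325.8, 154.5], [323.0, 151.8], [319.4, 151.2], [314.8, 141.5], [308.8, 138.1], [308.1, 134.0]]
```

View pics/m2.png

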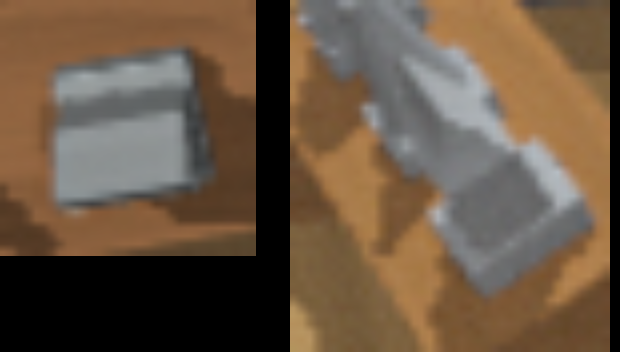

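Anvil yaw is about 3.05° and the hole is at about (0.553, -0.285). The crops show the shoulder corners: top (230.9,174.5) and (247.5,172.2); side (316.8,170.9), (329.8,162.1) and (309.5,160.5). From these I'll estimate the tool pose.

```bash
python3 - <<'E'
from h import *
from scipy.optimize import least_squares
off=-.4
obs=[('top',(230.9,174.5),(24,24,14)),('top',(247.5,172.2),(24,-24,14)),('top',(250.5,188.6),(-24,-24,8)),
('side',(316.7,170.9),(-24,-24,0)),('side',(329.8,162.1),(24,-24,0)),('side',(316.4,167.1),(-24,-24,14)),('side',(328.9,158.4),(24,-24,14)),('side',(309.5,160.5),(-24,24,14)),('side',(323.2,151.5),(24,24,14))]
def f(p,full=False):
    Rm=(R.from_euler('z',p[3])*R.from_euler('y',-np.pi/6))
    return np.concatenate([proj(n,Rm.apply(np.array(l)/1e3)+p[:3])[0]-np.array(uv)-off for n,uv,l in obs])
r=least_squares(f,[.565,.183,.095,.15],loss='soft_l1');print(r.x.round(4),np.degrees(r.x[3]));print(r.fun.reshape(-1,2).round(1))
r2=f([.5653,.183,.095,np.radians(8.6)]).reshape(-1,2).round(1);print(r2)
E
```

```text
[0.5654 0.1836 0.0979 0.1077] 6.172856261414438
[[-0.4  0.1]
 [ 0.2  0.3]
 [ 0.1 -1. ]
 [-0.2  0.8]
 [ 1.3 -0.3]
 [-2.4  1. ]
 [-0.2 -0.2]
 [-0.  -0.2]
 [ 0.4 -0.8]]
[[-0.2  0.7]
 [ 0.3  0.2]
 [ 0.8 -1.3]
 [ 0.3  1.9]
 [ 1.5  0.6]
 [-1.9  2.2]
 [ 0.1  0.7]
 [-0.3  1.1]
 [ 0.   0.2]]
```

```bash
python3 - <<'E'
from h import *
t=cv2.imread('pics/top0.png').astype(float)
r=cv2.GaussianBlur(t,(5,1),0)
for name,y0,y1,z,ends in(('back',(176.5,160),0,.12,(162,252)),('front',(208,195.5),0,.07,(172,256))):
  for ch in(0,1,2):
    pts=[]
    for u in range(ends[0],ends[1]):
        v0=np.interp(u,[156,255] if name=='back' else [166,262],[176.5,159.5] if name=='back' else [208.5,193.8])
        vs=np.arange(int(v0)-4,int(v0)+6); col=r[vs,u,ch]; d=abs(np.diff(col)); i=d.argmax()
        if d[i]<12: continue
        lo=max(i-1,0);w=d[lo:i+2];pts.append((u,(w*(vs[lo:lo+len(w)]+.5)).sum()/w.sum()))
    P=onz('top',pts,z)[:,:2]; ok=np.ones(len(P),bool)
    for _ in range(5):
        k=np.polyfit(P[ok,1],P[ok,0],1);res=P[:,0]-np.polyval(k,P[:,1]);ok=abs(res)<max(.0015,1.5*np.median(abs(res)))
    print(name,ch,ok.sum(),len(P),'yaw',-np.degrees(np.arctan(k[0])),'x at y=.272',np.polyval(k,.272),res[ok].std())
E
```

```text
back 0 61 90 yaw 8.43917772769836 x at y=.272 0.6039216163938995 0.00043774229728270873
back 1 59 90 yaw 8.408195040417057 x at y=.272 0.6039470944814143 0.00044289993481660955
back 2 55 90 yaw 11.450804937959443 x at y=.272 0.5992323939491213 0.0017324177735258525
front 0 62 81 yaw 8.212771562465448 x at y=.272 0.4954315721947882 0.0006095966149563492
front 1 63 83 yaw 8.165206465372387 x at y=.272 0.4954999313184971 0.0006410151276847398
front 2 56 84 yaw 8.265010414849295 x at y=.272 0.49546886753863517 0.0006271750420046119
```

Tool origin is about (0.565, 0.183, 0.095) at yaw 8.3°. Now I'll compute the pre-grasp shift.

```bash
cat >> h.py <<'E'
RT=(R.from_euler('z',8.3,degrees=True)*R.from_euler('y',-30,degrees=True)).as_matrix()
O=np.array([.565,.183,.095])
def grip(Rt): return R.from_matrix(np.c_[-Rt[:,0],Rt[:,1],-Rt[:,2]])
def rel(p,Rg):
    st=sensors.get_state();R0=R.from_rotvec(st['orientation'])
    print('shift',R0.inv().apply(np.array(p)-st['eef_pos']).round(4).tolist(),'turn',(R0.inv()*Rg).as_rotvec(degrees=True).round(2).tolist())
def show():
    st=sensors.get_state();print({k:(np.round(v,4).tolist()) for k,v in st.items() if k not in('dq','effort')})
E
python3 - <<'E'
from h import *
rel(O+.16*RT[:,2],grip(RT)); print(O+.16*RT[:,2])
E
```

```text
shift [-0.3667, -0.2374, 0.0074] turn [-8.85, -29.17, -32.7]
[0.48583794 0.1714515  0.23356406]
```

```bash
python3 -m pendant '[[[0,0,-0.05],[0,0,0],0],[[-0.04,-0.02,-0.08],[0,0,-5],0],[[-0.09,-0.055,-0.1],[-2,-7,-12],0],[[-0.14,-0.09,-0.1],[-4,-12,-18],0],[[-0.19,-0.12,-0.1],[-5,-17,-24],0],[[-0.24,-0.155,-0.1],[-7,-22,-29],0],[[-0.29,-0.19,-0.09],[-8.85,-29.17,-32.7],0],[[-0.33,-0.215,-0.06],[-8.85,-29.17,-32.7],0],[[-0.3667,-0.2374,-0.03],[-8.85,-29.17,-32.7],0],[[-0.3667,-0.2374,0.0074],[-8.85,-29.17,-32.7],0],[[-0.3667,-0.2374,0.0074],[-8.85,-29.17,-32.7],0],[[-0.3667,-0.2374,0.0074],[-8.85,-29.17,-32.7],0]]' 40; python3 - <<'E'
from h import *
rel(O+.16*RT[:,2],grip(RT)); rel(O+.038*RT[:,2],grip(RT)); t=snap('top','t1.png');s=snap('side','s1.png')
M=np.zeros((400,780,3),np.uint8)
M[:400,:390]=cv2.resize(t[140:240,185:283],(390,400));M[:400,390:]=cv2.resize(s[70:190,250:367],(390,400))
cv2.imwrite('pics/m3.png',M[:,:,::-1])
E
```

```text
t: 1.6
eef_pos: [0.4865, 0.1724, 0.2348]
orientation: [-0.19, 2.61, 0.053]
wrist_force: [0.4, -0.3, -0.0]
gripper_width: 0.0878
shift [0.0014, -0.0009, 0.0007] turn [0.08, 0.1, 0.01]
shift [0.0016, -0.0011, 0.1227] turn [0.08, 0.1, 0.01]
```

View pics/m3.png

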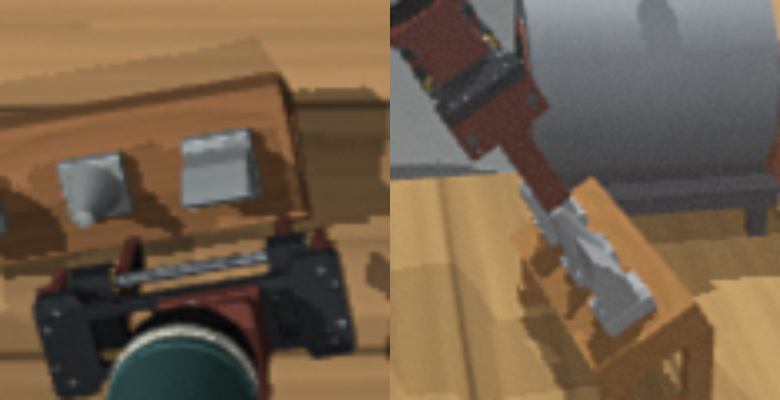

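The top crop shows the fingers at x≈130 and 295, straddling hot_cut at x≈218. The side crop shows them in line with the tool axis. I'll advance along the axis and grip.

```bash
python3 -m pendant '[[[0.0015,-0.001,0.03],[0,0,0],0],[[0.0015,-0.001,0.06],[0,0,0],0],[[0.0015,-0.001,0.08],[0,0,0],0],[[0.0015,-0.001,0.1],[0,0,0],0],[[0.0015,-0.001,0.115],[0,0,0],0],[[0.0015,-0.001,0.1225],[0,0,0],0],[[0.0015,-0.001,0.1225],[0,0,0],0]]' 10; python3 -m pendant '[[[0,0,0],[0,0,0],255],[[0,0,0],[0,0,0],255],[[0,0,0],[0,0,0],255],[[0,0,0],[0,0,0],255],[[0,0,0],[0,0,0],255],[[0,0,0],[0,0,0],255],[[0,0,0],[0,0,0],255],[[0,0,0],[0,0,0],255]]' 10;  python3 - <<'E'
from h import *
show();rel(O+.038*RT[:,2],grip(RT))
E
```

```text
t: 2.58
eef_pos: [0.5471, 0.1807, 0.13]
orientation: [-0.189, 2.614, 0.051]
wrist_force: [-0.2, -1.1, 0.0]
gripper_width: 0.0878
t: 3.58
eef_pos: [0.5457, 0.1818, 0.1295]
orientation: [-0.19, 2.615, 0.053]
wrist_force: [-5.9, 12.6, 3.3]
gripper_width: 0.0442
{'t': 3.575, 'joints': [0.2261, 0.324, 2.1065, -0.2007, 0.195, -1.3034], 'eef_pos': [0.5457, 0.1818, 0.1295], 'orientation': [-0.1904, 2.6145, 0.0529], 'wrist_force': [-5.8621, 12.5559, 3.2714], 'moment': [2.0838, 0.8751, 1.2582], 'gripper_width': 0.0442}
shift [0.0005, -0.0016, 0.0016] turn [0.1, -0.14, 0.0]
```

Joint 5 reads 0.195, right at its 0.2 limit. I'll relieve the side force and pull a little, watching that joint.

```bash
python3 -m pendant '[[[0,0.002,-0.002],[0,0,0],255],[[0,0.002,-0.006],[0,0,0],255],[[0,0.002,-0.010],[0,0,0],255],[[0,0.002,-0.010],[0,0,0],255]]' 45;  python3 - <<'E'
from h import *
show()
E
```

```text
t: 4.08
eef_pos: [0.5402, 0.1813, 0.1379]
orientation: [-0.189, 2.616, 0.05]
wrist_force: [-2.5, 3.2, -4.5]
gripper_width: 0.0438
{'t': 4.075, 'joints': [0.2297, 0.3013, 2.1075, -0.1956, 0.2192, -1.3053], 'eef_pos': [0.5402, 0.1813, 0.1379], 'orientation': [-0.1887, 2.6165, 0.0504], 'wrist_force': [-2.4919, 3.1735, -4.468], 'moment': [0.503, 0.8952, 0.3979], 'gripper_width': 0.0438}
```

```bash
python3 -m pendant '[[[0,0,-0.01],[0,0,0],255],[[0,0,-0.02],[0,0,0],255],[[0,0,-0.03],[0,0,0],255],[[0,0,-0.045],[0,0,0],255],[[0,0,-0.065],[0,0,0],255],[[0,0,-0.09],[0,0,0],255],[[0,0,-0.12],[0,0,0],255],[[0,0,-0.12],[0,0,0],255],[[0,0,-0.12],[0,0,0],255]]' 45;  python3 - <<'E'
from h import *
show()
t=snap('top','t2.png');s=snap('side','s2.png')
M=np.zeros((400,780,3),np.uint8)
M[:400,:390]=cv2.resize(t[120:220,150:248],(390,400));M[:400,390:]=cv2.resize(s[70:190,240:357],(390,400))
cv2.imwrite('pics/m4.png',M[:,:,::-1])
RA=R.from_euler('z',3.05,degrees=True).as_matrix()
H=np.array([.5531,-.2848,.14])
rel(H+[0,0,.038+.16],grip(RA))
print((R.from_rotvec(sensors.get_state()['orientation']).inv()*grip(RA)).as_rotvec(degrees=True))
E
```

```text
t: 5.2
eef_pos: [0.4818, 0.1728, 0.2422]
orientation: [-0.189, 2.615, 0.051]
wrist_force: [0.5, 0.9, -8.0]
gripper_width: 0.0439
{'t': 5.2, 'joints': [0.2448, 0.0278, 2.0876, -0.1021, 0.5097, -1.3941], 'eef_pos': [0.4818, 0.1728, 0.2422], 'orientation': [-0.1888, 2.6149, 0.0507], 'wrist_force': [0.5339, 0.8907, -8.0498], 'moment': [-0.1359, 0.9984, -0.0071], 'gripper_width': 0.0439}
shift [-0.0523, -0.4631, -0.0816] turn [1.35, 29.71, 5.1]
[ 1.35461645 29.71455758  5.09771484]
```

View pics/m4.png

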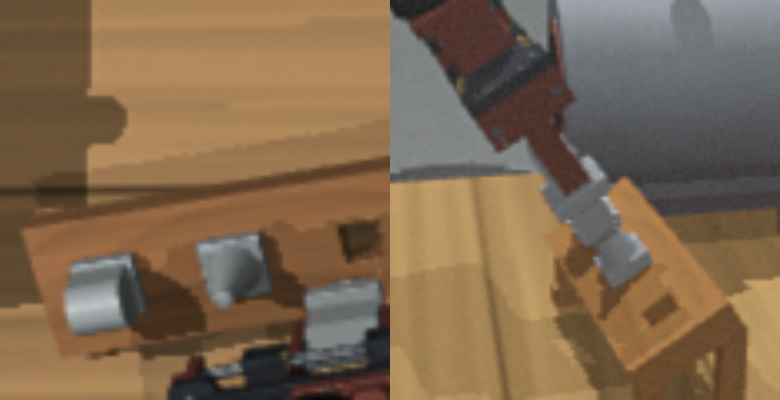

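hot_cut is clear of the rack, with the empty hole at (360,240) top crop and (660,310) side crop, and 8 N of weight carried. The other two tools are still in place. Now I'll move over the anvil.

```bash
python3 -m pendant '[[[-0.01,-0.03,-0.03],[0,2,0],255],[[-0.02,-0.07,-0.05],[0,5,1],255],[[-0.03,-0.12,-0.0816],[0.4,8,1.5],255],[[-0.04,-0.17,-0.0816],[0.6,12,2],255],[[-0.05,-0.22,-0.0816],[0.8,16,2.5],255],[[-0.0523,-0.27,-0.0816],[1,20,3],255],[[-0.0523,-0.32,-0.0816],[1.2,24,4],255],[[-0.0523,-0.37,-0.0816],[1.35,27,5],255],[[-0.0523,-0.41,-0.0816],[1.35,29.71,5.1],255],[[-0.0523,-0.44,-0.0816],[1.35,29.71,5.1],255],[[-0.0523,-0.4631,-0.0816],[1.35,29.71,5.1],255],[[-0.0523,-0.4631,-0.0816],[1.35,29.71,5.1],255],[[-0.0523,-0.4631,-0.0816],[1.35,29.71,5.1],255],[[-0.0523,-0.4631,-0.0816],[1.35,29.71,5.1],255]]' 45;  python3 - <<'E'
from h import *
show()
RA=R.from_euler('z',3.05,degrees=True).as_matrix()
H=np.array([.5531,-.2848,.14])
rel(H+[0,0,.038+.045],grip(RA))
s=snap('side','s3.png')
# predicted tool pts at eef
st=sensors.get_state();Rt=R.from_rotvec(st['orientation']);p=st['eef_pos']
c=np.array([300,120])
P=lambda x,y,z: proj('side',p+Rt.apply(np.array([-x,y,-(z-38)])/1e3))[0]
im=cv2.resize(s[110:260,280:460],None,fx=4.4,fy=4,interpolation=cv2.INTER_CUBIC)[:,:,::-1].copy()
for q in[(-24,-24,0),(24,-24,0),(-24,-24,14),(24,-24,14),(-12.5,-12.5,-30),(12.5,-12.5,-30),(12.5,12.5,-30),(0,22,72),(0,-22,72)]:
    u=P(*q); print(q,u.round(1)); cv2.circle(im,(int((u[0]-280+.5)*4.4),int((u[1]-110+.5)*4)),2,(0,0,255),-1)
cv2.imwrite('pics/m5.png',im)
E
```

```text
t: 7.05
eef_pos: [0.5534, -0.2837, 0.3389]
orientation: [-0.085, 3.139, 0.001]
wrist_force: [-0.5, 0.3, -7.8]
gripper_width: 0.0437
{'t': 7.05, 'joints': [-0.5858, 0.3226, 1.3236, 0.0017, 1.4945, -2.2109], 'eef_pos': [0.5534, -0.2837, 0.3389], 'orientation': [-0.085, 3.1387, 0.0014], 'wrist_force': [-0.4646, 0.3255, -7.8195], 'moment': [0.0519, -0.0086, 0.0524], 'gripper_width': 0.0437}
shift [0.0006, -0.0012, 0.1159] turn [0.05, 0.1, 0.05]
(-24, -24, 0) [357.8 195.2]
(24, -24, 0) [388.9 191.1]
(-24, -24, 14) [358.3 186.9]
(24, -24, 14) [389.8 182.9]
(-12.5, -12.5, -30) [361.7 206.9]
(12.5, -12.5, -30) [377.3 204.8]
(12.5, 12.5, -30) [371.8 196.3]
(0, 22, 72) [366.2 135. ]
(0, -22, 72) [376.7 147.7]
```

View pics/m5.png

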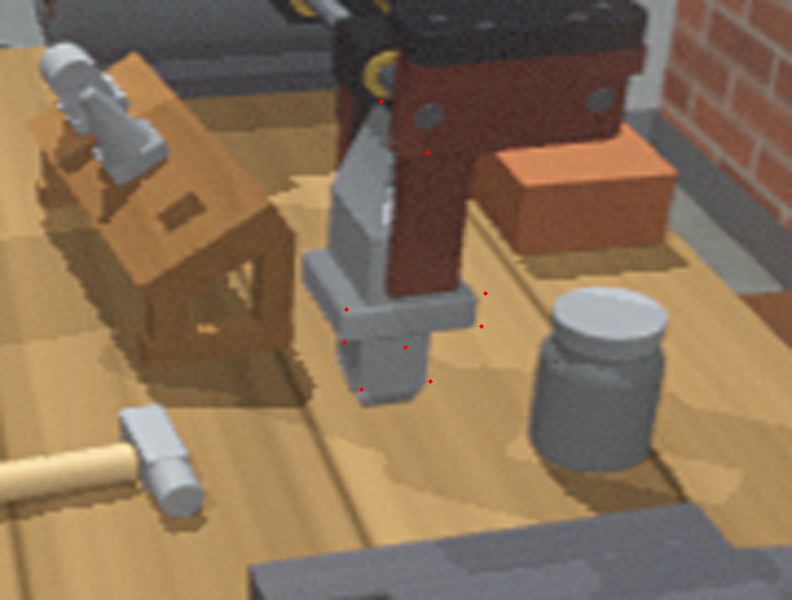

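The side crop shows the tool upright and square in the grip. Red predicted points against actual corners put it about 1 px (≈1.5 mm) towards -x. I'll descend until the tip is 5 mm above the hole and measure relative to it.

```bash
python3 -m pendant '[[[0.0006,-0.0012,0.04],[0,0,0],255],[[0.0006,-0.0012,0.08],[0,0,0],255],[[0.0006,-0.0012,0.1],[0,0,0],255],[[0.0006,-0.0012,0.112],[0.05,0.1,0.05],255],[[0.0006,-0.0012,0.1159],[0.05,0.1,0.05],255],[[0.0006,-0.0012,0.1159],[0.05,0.1,0.05],255],[[0.0006,-0.0012,0.1159],[0.05,0.1,0.05],255]]' 45;  python3 - <<'E'
from h import *
show()
s=snap('side','s4.png')
st=sensors.get_state();Rt=R.from_rotvec(st['orientation']);p=st['eef_pos']
P=lambda x,y,z: proj('side',p+Rt.apply(np.array([-x,y,-(z-38)])/1e3))[0]
x0,y0,k=335,205,8
im=cv2.resize(s[y0:y0+72,x0:x0+90],None,fx=k,fy=k,interpolation=cv2.INTER_CUBIC)[:,:,::-1].copy()
def dot(u,c): cv2.circle(im,(int((u[0]-x0+.5)*k),int((u[1]-y0+.5)*k)),2,c,-1)
for q in[(-24,-24,0),(24,-24,0),(-24,-24,14),(24,-24,14),(-24,24,14),(-12.5,-12.5,-30),(12.5,-12.5,-30),(-9,-9,-40),(9,-9,-40)]:
    u=P(*q); print(q,u.round(1)); dot(u,(0,0,255))
RA=R.from_euler('z',3.05,degrees=True)
for a in(-14,14):
  for b in(-14,14): dot(proj('side',RA.apply([a/1e3,b/1e3,0])+[.5538,-.2837,.14])[0],(0,255,0))
cv2.imwrite('pics/m6.png',im)
E
```

```text
t: 7.98
eef_pos: [0.5538, -0.2862, 0.2242]
orientation: [-0.082, 3.139, -0.002]
wrist_force: [0.6, 0.2, -7.9]
gripper_width: 0.0433
{'t': 7.975, 'joints': [-0.5876, 0.4059, 1.4802, -0.0003, 1.2532, -2.2108], 'eef_pos': [0.5538, -0.2862, 0.2242], 'orientation': [-0.0824, 3.1388, -0.0025], 'wrist_force': [0.6279, 0.1899, -7.8665], 'moment': [0.0299, -0.1033, 0.0201], 'gripper_width': 0.0433}
(-24, -24, 0) [354.7 256.6]
(24, -24, 0) [383. 252.]
(-24, -24, 14) [355.1 249.8]
(24, -24, 14) [383.7 245.4]
(-24, 24, 14) [346.5 231.8]
(-12.5, -12.5, -30) [358.4 264.7]
(12.5, -12.5, -30) [372.6 262.4]
(-9, -9, -40) [359.5 267.4]
(9, -9, -40) [369.6 265.8]
```

View pics/m6.png

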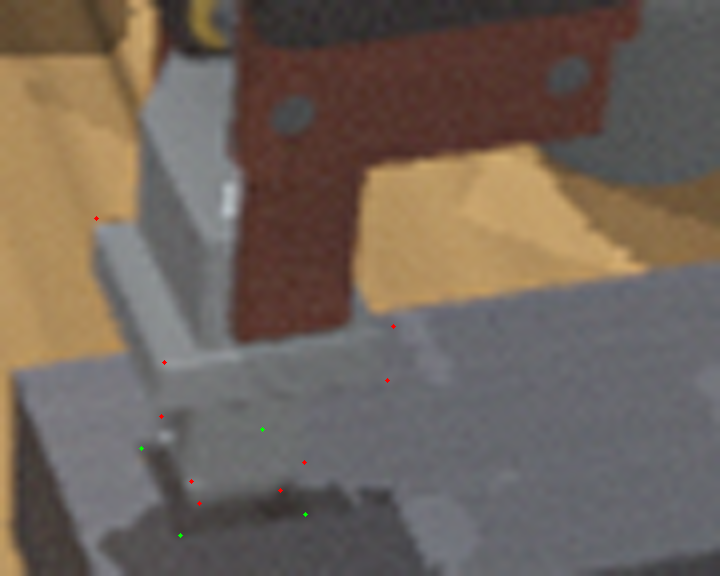

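Hole (green, centre ≈(222,482)) and shank (near end ≈(190–285,495)) agree within the taper's capture range. I'll lower in steps, watching the force.

```bash
python3 -m pendant '[[[0,0.001,0.004],[0,0,0],255],[[0,0.001,0.008],[0,0,0],255],[[0,0.001,0.012],[0,0,0],255],[[0,0.001,0.015],[0,0,0],255],[[0,0.001,0.015],[0,0,0],255]]' 45;  python3 - <<'E'
from h import *
show()
E
python3 -m pendant '[[[0,0,0.003],[0,0,0],255],[[0,0,0.006],[0,0,0],255],[[0,0,0.008],[0,0,0],255],[[0,0,0.008],[0,0,0],255]]' 45
```

```text
t: 8.65
eef_pos: [0.5537, -0.2848, 0.2078]
orientation: [-0.082, 3.139, -0.001]
wrist_force: [4.3, -0.5, -10.0]
gripper_width: 0.0438
{'t': 8.65, 'joints': [-0.5862, 0.4205, 1.4999, 0.0004, 1.2201, -2.2095], 'eef_pos': [0.5537, -0.2848, 0.2078], 'orientation': [-0.0822, 3.1394, -0.0006], 'wrist_force': [4.3438, -0.4697, -10.0336], 'moment': [0.1326, -0.7227, -0.043], 'gripper_width': 0.0438}
t: 9.15
eef_pos: [0.5537, -0.2848, 0.2]
orientation: [-0.082, 3.139, -0.001]
wrist_force: [4.6, 1.5, -7.6]
gripper_width: 0.0438
```

```bash
python3 -m pendant '[[[-0.0006,0,0.004],[0,0,0],255],[[-0.0006,0,0.008],[0,0,0],255],[[-0.0006,0,0.012],[0,0,0],255],[[-0.0006,0,0.015],[0,0,0],255],[[-0.0006,0,0.018],[0,0,0],255],[[-0.0006,0,0.018],[0,0,0],255]]' 45; python3 -c "
from h import *
show()"
```

```text
t: 9.9
eef_pos: [0.5538, -0.2848, 0.1815]
orientation: [-0.082, 3.14, -0.0]
wrist_force: [5.1, 2.8, -7.1]
gripper_width: 0.0439
{'t': 9.9, 'joints': [-0.5858, 0.4469, 1.5274, -0.0002, 1.1671, -2.2089], 'eef_pos': [0.5538, -0.2848, 0.1815], 'orientation': [-0.0823, 3.1404, -0.0004], 'wrist_force': [5.0854, 2.7957, -7.1065], 'moment': [0.4064, -1.0351, 0.0803], 'gripper_width': 0.0439}
```

Still free. I'll lower in 1–2 mm steps until contact.

```bash
python3 -m pendant '[[[-0.0004,0,0.001],[0,0,0],255],[[-0.0004,0,0.002],[0,0,0],255],[[-0.0004,0,0.002],[0,0,0],255]]' 45; python3 -m pendant '[[[0,0,0.001],[0,0,0],255],[[0,0,0.0015],[0,0,0],255],[[0,0,0.0015],[0,0,0],255]]' 45
```

```text
t: 10.28
eef_pos: [0.5538, -0.2848, 0.1797]
orientation: [0.082, -3.14, 0.0]
wrist_force: [4.3, 1.2, -6.6]
gripper_width: 0.0438
t: 10.65
eef_pos: [0.5539, -0.2848, 0.1796]
orientation: [-0.083, 3.14, -0.001]
wrist_force: [0.5, 4.2, 5.9]
gripper_width: 0.0434
```

```bash
python3 -c "
from h import *
show()"
```

```text
{'t': 10.65, 'joints': [-0.5854, 0.4489, 1.5294, -0.0006, 1.1629, -2.2085], 'eef_pos': [0.5539, -0.2848, 0.1796], 'orientation': [-0.0825, 3.1404, -0.0012], 'wrist_force': [0.5093, 4.2238, 5.8569], 'moment': [0.7036, 0.032, 0.063], 'gripper_width': 0.0434}
```

Contact at z=0.1796, with the force going from -7 N to +6 N. I'll press 1 mm more to seat it, then release and retreat.

```bash
python3 -m pendant '[[[0,0,0.001],[0,0,0],255],[[0,0,0.001],[0,0,0],255]]' 45; python3 -m pendant '[[[0,0,-0.001],[0,0,0],120],[[0,0,-0.001],[0,0,0],60],[[0,0,-0.001],[0,0,0],0],[[0,0,-0.001],[0,0,0],0],[[0,0,-0.001],[0,0,0],0],[[0,0,-0.001],[0,0,0],0]]' 20; python3 -c "
from h import *
show()"
```

```text
t: 10.9
eef_pos: [0.5539, -0.2848, 0.1796]
orientation: [-0.083, 3.14, -0.002]
wrist_force: [-3.0, 6.4, 11.6]
gripper_width: 0.0438
t: 11.65
eef_pos: [0.554, -0.2849, 0.1785]
orientation: [0.082, -3.14, 0.001]
wrist_force: [-0.4, -0.3, 0.2]
gripper_width: 0.0876
{'t': 11.65, 'joints': [-0.5855, 0.4504, 1.5298, -0.0004, 1.1612, -2.2085], 'eef_pos': [0.554, -0.2849, 0.1785], 'orientation': [0.0824, -3.1404, 0.0006], 'wrist_force': [-0.3599, -0.2999, 0.1664], 'moment': [0.0517, -0.0116, -0.0122], 'gripper_width': 0.0876}
```

```bash
python3 -m pendant '[[[0,0,-0.02],[0,0,0],0],[[0,0,-0.05],[0,0,0],0],[[0,0,-0.09],[0,0,0],0],[[0,0,-0.14],[0,0,0],0],[[0.04,0.04,-0.16],[0,0,0],0],[[0.08,0.09,-0.16],[0,0,0],0],[[0.1,0.14,-0.16],[0,0,0],0],[[0.1,0.19,-0.16],[0,0,0],0],[[0.1,0.22,-0.16],[0,0,0],0],[[0.1,0.22,-0.16],[0,0,0],0],[[0.1,0.22,-0.16],[0,0,0],0]]' 20; python3 - <<'E'
from h import *
t=snap('top','t5.png');s=snap('side','s5.png')
RA=R.from_euler('z',3.05,degrees=True)
def crop(im,n,x0,y0,w,h,k):
    o=cv2.resize(im[y0:y0+h,x0:x0+w],None,fx=k,fy=k,interpolation=cv2.INTER_CUBIC)[:,:,::-1].copy()
    for q in[(-24,-24,0),(24,-24,0),(-24,-24,14),(24,-24,14),(-24,24,14),(24,24,14),(0,22,72),(0,-22,72)]:
        u=proj(n,RA.apply(np.array(q)/1e3)+[.5535,-.2845,.14])[0]; cv2.circle(o,(int((u[0]-x0+.5)*k),int((u[1]-y0+.5)*k)),2,(0,0,255),-1)
    return o
M=np.zeros((560,800,3),np.uint8)
M[:560,:400]=crop(s,'side',335,205,50,70,8); M[:400,400:]=crop(t,'top',388,150,50,50,8)
cv2.imwrite('pics/m7.png',M)
E
```

```text
t: 13.02
eef_pos: [0.4429, -0.071, 0.3385]
orientation: [-0.083, 3.14, -0.002]
wrist_force: [0.1, -0.3, -0.5]
gripper_width: 0.0879
```

View pics/m7.png

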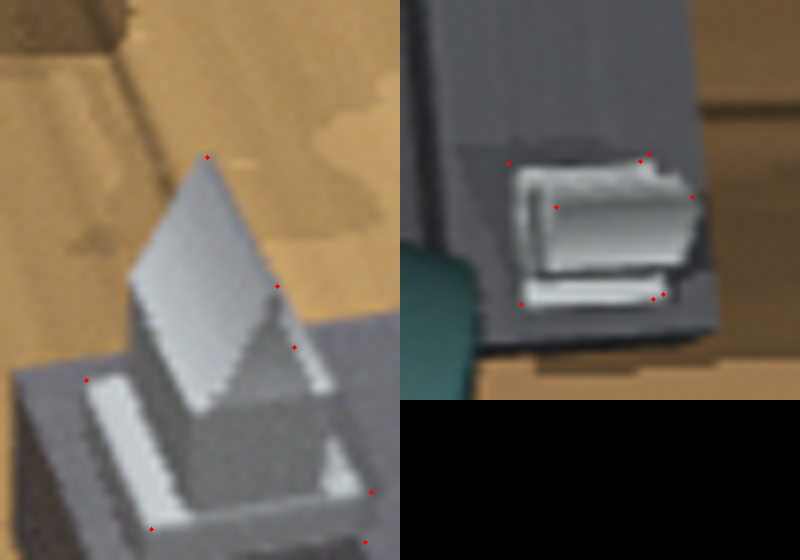

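View pics/s5.png

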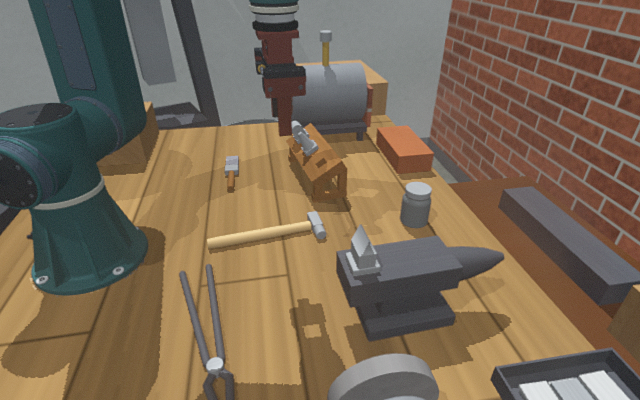

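The side crop shows the edge end at (207,157) and the shoulder corners at (147,528) and (367,492), all within 0.5 px of the seated prediction. The top crop shows the edge running across the anvil. The crop cuts off the shoulder's underside, so I'll view that and compare bystander pixels before and after.

```bash
python3 - <<'E'
from h import *
s=cv2.imread('pics/s5.png');a=cv2.imread('pics/side0.png')
M=np.zeros((560,800,3),np.uint8)
o=cv2.resize(s[245:295,345:395],(500,500),interpolation=cv2.INTER_CUBIC); o=np.clip(o.astype(int)*2,0,255).astype(np.uint8)
RA=R.from_euler('z',3.05,degrees=True)
for q in[(-24,-24,0),(24,-24,0)]:
    u=proj('side',RA.apply(np.array(q)/1e3)+[.5535,-.2845,.14])[0]; cv2.circle(o,(int((u[0]-345+.5)*10),int((u[1]-245+.5)*10)),3,(0,0,255),-1)
M[:500,:500]=o
for i,im in enumerate((a,s)): M[i*270:i*270+264,505:769]=cv2.resize(im[112:178,285:351],(264,264))
cv2.imwrite('pics/m8.png',M)
for n,(x,y,w,h) in dict(hammer=(205,208,125,45),jar=(398,178,36,50),tongs=(175,262,65,138),brush=(220,152,25,40)).items():
    print(n,np.abs(a[y:y+h,x:x+w].astype(int)-s[y:y+h,x:x+w]).max(2).__gt__(40).mean().round(3))
E
```

```text
hammer 0.116
jar 0.0
tongs 0.078
brush 0.219
```

View pics/m8.png

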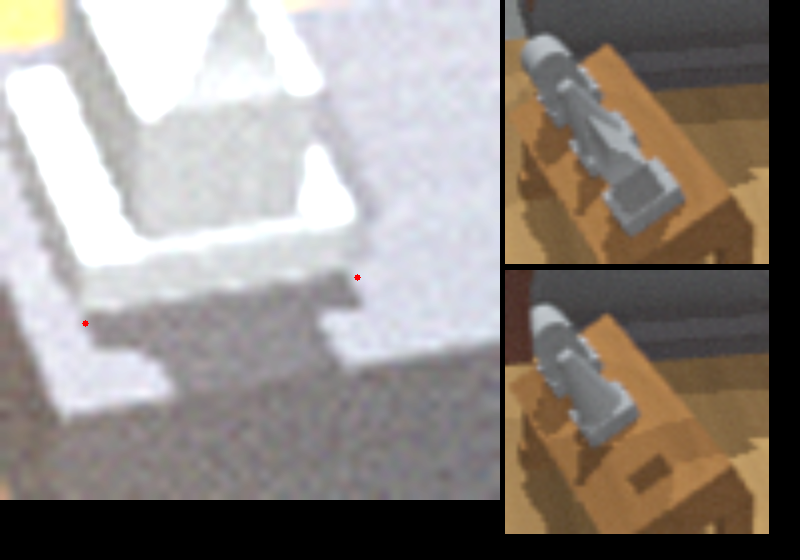

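Shadow starts right at the shoulder's underside, at (82,315) and (350,272), about 0.5–0.8 px from the prediction, with no visible gap. TCP height at contact also fits: 39.6 mm above the anvil top, against a grip 39.6 mm above the tool's origin in the rack. The fuller and cone are still in place. The hammer, tongs and brush sit at the same pixels as before, so I read their differences as the arm's changed shadow. I'm handing it in.

```bash
python3 -c "
from h import *
show(); print(job.job_done())"
```

```text
{'t': 13.125, 'joints': [-0.3131, 0.0513, 1.6696, -0.0008, 1.4204, -1.9353], 'eef_pos': [0.443, -0.0713, 0.3384], 'orientation': [0.0808, -3.1405, 0.0014], 'wrist_force': [0.0498, -0.9806, -0.8348], 'moment': [0.1083, 0.0386, 0.0074], 'gripper_width': 0.0878}
the job is handed in; nothing more can be done
None
```

I drew the cut-off tool out of the rack along its axis and plugged it into the anvil's square hole, with its edge across the anvil. I then let go, moved the arm clear and handed the job in at 13.1 s; no verdict is reported.

**Fit:**
- **Home:** the shank met a firm stop with the gripper 39.6 mm above the anvil top, which matches where it held the tool in the rack.
- **Position:** in the side view the edge and the shoulder's top corners were within about 0.5 px (under 1 mm) of the seated prediction.
- **Square:** the gripper's yaw was 3.0°, against 3.05° measured for the anvil.

**Bystanders:** the fuller and cone are still in the rack. The jar, hammer, tongs and brush look unmoved.

**Checks that disagreed or fell short:**
- **Joint 5 out of range:** during the grasp it read 0.195 rad, just under its 0.2 limit, until I pulled the tool out. This could count as a range violation.
- **Shoulder underside:** it showed 0.5–0.8 px off the prediction next to its shadow. I saw no gap, but at this resolution one under about 1 mm can't be ruled out.
- **Before/after image comparison:** it showed changes of 12% at the hammer, 8% at the tongs and 22% at the brush. I put these down to the arm's moved shadow, because all three sit at the same pixels by eye.

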